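# Set the dehumidifier to laundry drying

## Task

With a fingertip, flick the ribbed setting wheel of the little white dehumidifier round until its blue laundry-drying mark has clicked into place at the orange pointer, then press the green start button fully down and let it come back up. Touch the machine gently and without squeezing, lifting or shifting it, do not press the button before the wheel is set, and leave everything else on the shelf as it stands.

Things in the scene. Friction and masses are not known exactly. Their poses are not given: they have to be found in the camera images.
- dehumidifier: Compact white dehumidifier standing loose on rubber feet, 1.7 kg, 160 deep (x) x 240 wide (y) x 150 high (all sizes in mm). Origin: centre of its underside; x points from its front face (x = -80, facing the robot) to its back, y to its left as the robot sees it, z up. Flat top at z = 150; wheel and button on the grey front half of the top.
- wheel_hub (a point): On the upright axis of the setting wheel, half-way up it, 160 above the shelf (machine x = -58, y = -55). Its axes are the machine's (x back, y left, z up) and do not turn with the wheel. The wheel is a flat white disc of radius 34 with eight upright ribs on its edge, 45 degrees apart, each 5 thick and reaching to radius 41; disc and ribs span 7 below to 7 above this point.
- wheel_front (a point): Foremost point of the wheel's rib circle, 41 in front (-x) of the hub, same height; fixed to the machine, does not turn. The wheel overhangs the machine's front face by 19 here, with free space in front and below, so a fingertip can reach down beside the edge and push a rib sideways (along y). At every click two ribs stand 22.5 degrees to either side of this point.
- pointer (a point): Tip of the orange pointer bar fixed on the machine's top behind the wheel, 42 from the hub in its +x direction. The mark on the wheel nearest to it is the present setting. The disc carries six black dots of 3 to 9 diameter and one blue dot.
- wheel (a joint): Turn of the wheel in rad, growing clockwise seen from above: its front edge then moves to machine +y (robot's left). It clicks every 0.785 (45 degrees): a sprung roller pulls it into the nearest click; 1 to 2 N at a rib carries it over and past half-way it snaps on. Seven settings, 0 to 4.712, stops just beyond. Blue mark at the pointer at 3.927. Starts at one of the first four settings.
- blue_mark (a point): Centre of the blue dot (16 in diameter) on top of the wheel, 24.5 from the axis; it turns with the wheel.
- button_top (a point): Centre of the top of the round green start button, 25 in diameter, standing 14 proud of the machine's top, 125 to the left of the wheel's axis (machine x = -45, y = 70). It moves with the button.
- start_button (a joint): How far the start button is pressed, in m: 0 up, 0.005 fully down. A spring pushes it back up; it needs about 2 N to start and 5 N to be fully down.
- peg_basket: Blue plastic basket with clothes pegs and a carrying bow, 150 x 210 x 85, bow to 160 high; origin at the centre of its underside. To be left alone.
- detergent: Green detergent bottle with white twist cap, 72 in diameter, 215 high, standing to the right of the machine; origin at the centre of its underside. To be left alone.
- scrub_brush: Yellow scrub brush with loop handle, bristles down, 145 x 52 x 71 high, to the left of the machine; origin at the centre of its underside. To be left alone.
- peg_red: Red clothes peg, 74 x 17 x 10, lying on the back half of the machine's top; origin at the centre of its underside. To be left alone.
- peg_yellow: Yellow clothes peg, 74 x 17 x 10, lying on the shelf in front of the machine; origin at the centre of its underside. To be left alone.
- dosing_cup: White plastic measuring cup, 64 across the rim, 55 high; origin at the centre of its underside. To be left alone.
- soap_dish: White dish with an orange bar of soap, 85 x 120 x 29 high; origin at the centre of its underside. To be left alone.

How it is judged:
By the outcome, as a careful person would: the job done as asked, in the order asked, and still so for the second after the job is handed in, with the robot touching nothing.
It also fails if it takes over 58 s, if anything falls off the work surface, if the arm or the gripper's body presses on something with over 40 N, if the wrist force passes 120 N, or if a joint passes its speed limit or range.

## Robot

A 6-joint arm with a two-finger parallel gripper is mounted at the origin on the work surface. World frame = base frame: x ahead of the robot, y to its left, z up, the work surface at z = 0. Lengths are in m, angles in rad, forces in N, time in s.
With the tool pointing down it reaches from about 0.25 to 0.8 m from the base axis. Payload 3.9 kg.
Tool frame: the origin (TCP) lies at the very end of the fingers, on their centre line; the grasp point (between the pads) lies 19 mm behind it; z points along the fingers, y is the line along which they close (so a half turn about z gives the same grasp; the last joint's range is limited). The gripper opens to 85 mm and grips with 20 to 120 N. Pads are 22 mm wide; open, the fingers measure 114 mm over their backs; the gripper's body (76 mm by 85 mm) begins 54 mm behind the grasp point. The pads swing forward as they close: fully open they stand 13 mm farther back than shut.
Start: joints at [-1.145, 0.26, -0.138, 1.173, 0, 1.571], TCP at [0.217, -0.478, 0.231] pointing down, gripper open.
Joint ranges: [-2.78, 2.78], [-0.83, 1.72], [-1.28, 1.37], [-1.9, 2.12], [-1.57, 1.48], [-3.14, 3.14]. Speed limits (rad/s): [2.57, 2.57, 3.14, 3.14, 3.14, 3.14].

## Interface

Orientations are given as a rotation vector (axis times angle).
In Python, from bench import env gives the robot as it stands. The module is installed in compiled form; this text tells all that it offers.
- The arm moves only by the shell command python3 -m jog 'ROWS' [FORCE]. ROWS is text: rows parted by semicolons, each of 7 numbers parted by spaces: the closure in counts, from 0 (fully open) to 255 (shut), then the shift along the tool's x, y, z in units of 12 cm (1.0 is 12 cm), then the turn, a rotation vector about the tool's x, y, z in units of 360 degrees (1.0 is 360 degrees). A call has exactly 10 rows; each row is the pose to reach, as a shift and turn from the pose commanded when the call began, along the tool's axes at that moment, turning the shorter way round; what a row does not reach only later rows make up. A row lasts 1/12 s, in which the tool goes at most 41.7 mm and 7.16 degrees, less where a joint would pass 70% of its speed; a pose out of reach is approached as far as the arm can. A call with a number of a shift or a turn outside -1 to 1 is refused whole. A call with a gripper value outside its range is refused whole. The fingers move at their own pace and stop on an object; FORCE is the grip in N (left out, the last holds). Time passes only in rows, so rows that repeat a pose let the fingers close, or fill a call up. It gives the time, the measured TCP pose, the force, the opening and the grip force at its end, in the units of the state.
- env.read_state(): the state, without advancing time (a new reading comes with each control period).
- env.grab_frame(name): name is "scene" or "side" or "wrist"; returns the picture (420x560x3 uint8, red, green, blue); there is no depth.
- env.camera_info(name): a dict with "vertical_fov" (degrees; the focal length in pixels is half the picture's height over the tangent of half this angle, whatever the lens; pixels are square), "cx", "cy" (the principal point, pixels), "origin" and "attitude" of the camera in the world. Camera axes: x right, y up, looking along -z (the intrinsics and any distortion apply to the point x, -y, -z); pixel columns grow to the right and rows downward; lengths in m; the calibration is good to about 2 mm. A picture is of the moment at which its call begins: read the wrist's pose just before it. camera_info takes no time and is no camera call; for the wrist camera it gives the pose at the moment of the call.
- env.finish_job(): hands the job in; it is judged then, once.
The state is a dict: "clock": time; "qpos": joint angles; "dq": joint speeds; "joint_torque": joint torques, N m; "tool_pos": TCP position; "tcp_rot": TCP orientation; "force": force on the tool from outside, world axes, zero at the start; "moment": the same for the moment, N m; "finger_gap": finger opening in m; "finger_force": force on a finger pad.
Only numpy, scipy, OpenCV 4.12 (cv2) and the standard library are available. Lean on these libraries where they do the work, as an engineer would, in place of code of your own. Each camera call takes 0.05 s, during which the arm holds its last target. There are 200 camera calls.

## Working session

There is one attempt and no reset: what is moved stays moved. The work goes in short steps, Python scripts to look and compute and a shell command to move; the robot and the scene stay as the last step left them, time stands still between calls to the robot, and variables do not carry over. Pictures are saved under pics/ and viewed, at most 10 in all, crops included, and the job is handed in when it is done.

```bash
mkdir -p pics; python3 - <<'E'
from bench import env
import cv2
s=env.read_state();print(s)
for n in("scene","side"):
    print(n,env.camera_info(n)); cv2.imwrite(f"pics/{n}0.png",env.grab_frame(n)[:,:,::-1])
print(env.camera_info("wrist"))
E
```

```text
{'clock': 0.0, 'qpos': array([-1.14499402e+00,  2.60645869e-01, -1.39399829e-01,  1.17273158e+00,
       -7.13738451e-06,  1.57079877e+00]), 'dq': array([-0.00076518, -0.00118745,  0.00026675,  0.00032928,  0.00021369,
        0.001066  ]), 'joint_torque': array([-4.66162492e-04, -4.05675173e+01,  2.53923297e+01,  1.89243432e-02,
        1.46609841e-04, -2.28974983e-06]), 'tool_pos': array([ 0.21655624, -0.47747477,  0.2304733 ]), 'tcp_rot': array([-3.06877156e+00, -6.63394784e-01,  6.68034315e-04]), 'force': array([0.14725623, 0.06569128, 0.74371147]), 'moment': array([ 0.0205779 , -0.04228143,  0.03631822]), 'finger_force': 0.0, 'finger_gap': 0.08556153621652736}
scene {'vertical_fov': 43.49536957325178, 'cx': 281.2089527860598, 'cy': 208.7498088613322, 'origin': array([ 1.0293107 , -0.82600743,  0.98678326]), 'attitude': array([0.83218492, 0.23551049, 0.47040452])}
side {'vertical_fov': 45.8447665347662, 'cx': 278.44388756259565, 'cy': 212.38767491480607, 'origin': array([0.25311275, 1.06284497, 0.75095423]), 'attitude': array([ 0.16074254, -1.44608048, -2.51674994])}
{'vertical_fov': 60.05027809828121, 'cx': 276.8698726154237, 'cy': 211.42714887888872, 'origin': array([ 0.29163804, -0.44405893,  0.37316062]), 'attitude': array([-0.2884355 ,  0.18894504, -1.13330086])}
```

View pics/scene0.png

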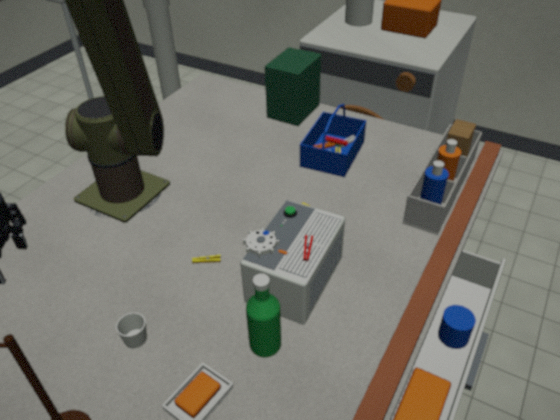

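View pics/side0.png

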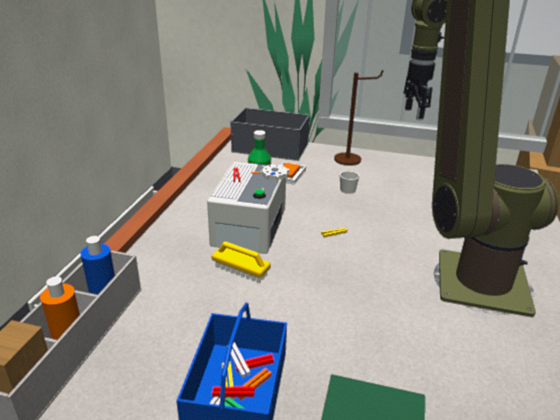

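Scene: wheel near (262,240), pointer (282,252), green button (290,210), peg_yellow (207,259). Side: button (259,193), wheel (275,172). Now I'll measure these by colour.

```bash
cat > h.py <<'E'
import numpy as np,cv2
from bench import env
from scipy.spatial.transform import Rotation as R
def ray(ci,u,v):
    f=210/np.tan(np.radians(ci["vertical_fov"]/2))
    d=np.array([(u-ci["cx"])/f,-(v-ci["cy"])/f,-1.])
    return np.array(ci["origin"]),R.from_rotvec(ci["attitude"]).apply(d)
def onz(ci,u,v,z):
    o,d=ray(ci,u,v); return (o+d*(z-o[2])/d[2]).round(4)
def proj(ci,p):
    f=210/np.tan(np.radians(ci["vertical_fov"]/2))
    c=R.from_rotvec(ci["attitude"]).inv().apply(np.array(p)-ci["origin"])
    return ci["cx"]+f*c[...,0]/-c[...,2], ci["cy"]-f*c[...,1]/-c[...,2]
def tri(r1,r2):
    (o1,d1),(o2,d2)=r1,r2
    t=np.linalg.lstsq(np.c_[d1,-d2],o2-o1,rcond=None)[0]
    return (o1+t[0]*d1+o2+t[1]*d2)/2, np.linalg.norm(o1+t[0]*d1-o2-t[1]*d2)
RNG=dict(green=((45,120,40),(75,255,255)),blue=((105,120,60),(130,255,255)),orange=((5,130,120),(18,255,255)),yellow=((22,130,100),(34,255,255)))
def blobs(im,col,box=None,amin=4):
    m=cv2.inRange(cv2.cvtColor(im,cv2.COLOR_RGB2HSV),*map(np.array,RNG[col]))
    if box is not None:
        k=np.zeros_like(m);x0,y0,x1,y1=box;k[y0:y1,x0:x1]=1;m=m*k
    n,_,st,c=cv2.connectedComponentsWithStats(m)
    return [(int(st[i,4]),c[i].round(1).tolist(),st[i,:4].tolist()) for i in range(1,n) if st[i,4]>=amin]
E
python3 - <<'E'
from h import *
S=cv2.imread("pics/scene0.png")[:,:,::-1];D=cv2.imread("pics/side0.png")[:,:,::-1]
for n,im,box in(("scene",S,(190,190,350,330)),("side",D,(200,120,350,290))):
    for c in RNG:
        for b in blobs(im,c,box): print(n,c,b,onz(env.camera_info(n),*b[1],.165))
a=cv2.resize(S[195:325,185:355],None,fx=4,fy=4,interpolation=cv2.INTER_CUBIC);cv2.imwrite("pics/crop1.png",a[:,:,::-1])
E
```

```text
scene green (68, [289.6, 210.4], [285, 206, 10, 9]) [ 0.5736 -0.0028  0.165 ]
scene green (1099, [263.1, 311.7], [247, 290, 33, 40]) [ 0.6713 -0.2902  0.165 ]
scene blue (12, [265.8, 232.1], [264, 231, 5, 3]) [ 0.5617 -0.0939  0.165 ]
scene orange (20, [282.2, 251.4], [279, 250, 7, 4]) [ 0.6243 -0.1297  0.165 ]
scene yellow (130, [207.0, 258.8], [193, 255, 27, 7]) [ 0.4922 -0.2257  0.165 ]
side green (13, [318.5, 129.8], [317, 128, 5, 6]) [ 0.5073 -0.4605  0.165 ]
side green (365, [259.2, 153.4], [249, 139, 22, 25]) [ 0.6371 -0.219   0.165 ]
side green (57, [258.9, 192.3], [255, 189, 9, 8]) [0.5686 0.0119 0.165 ]
side blue (9, [272.4, 172.9], [271, 172, 4, 3]) [ 0.5658 -0.105   0.165 ]
side orange (401, [213.9, 143.8], [200, 128, 31, 37]) [ 0.7886 -0.2465  0.165 ]
side orange (119, [291.4, 168.1], [284, 163, 16, 15]) [ 0.5238 -0.1497  0.165 ]
side orange (13, [255.2, 172.5], [252, 172, 7, 2]) [ 0.6107 -0.0936  0.165 ]
side yellow (112, [333.5, 231.6], [322, 228, 25, 9]) [0.3592 0.1392 0.165 ]
side yellow (1130, [240.9, 259.0], [212, 242, 58, 35]) [0.5213 0.2942 0.165 ]
```

View pics/crop1.png

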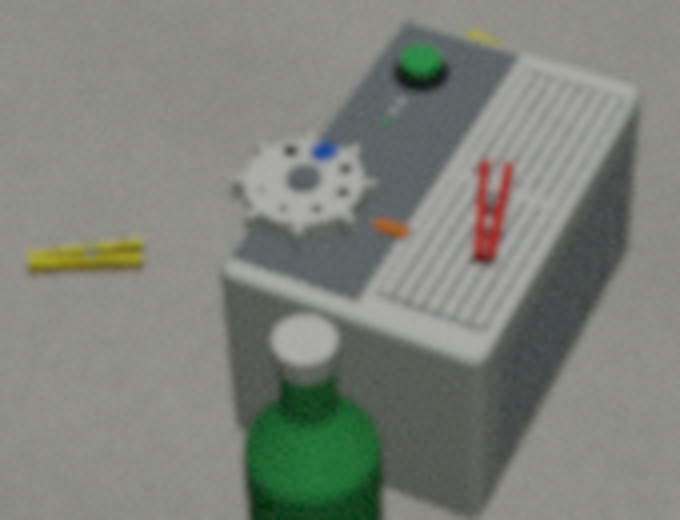

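Crop: wheel hub ≈(305,178), i.e. (261.2,239.5) in the full image. The blue dot is on the button side of the hub and the pointer is at lower right. Next I'll fit the machine's pose.

```bash
python3 - <<'E'
from h import *
from scipy.optimize import least_squares
cs,cd=env.camera_info("scene"),env.camera_info("side")
p,e=tri(ray(cs,289.6,209.8),ray(cd,258.9,192));print("button",p,e)
p,e=tri(ray(cs,265.8,232.1),ray(cd,272.4,172.9));print("blue",p,e)
p,e=tri(ray(cs,282.2,251.4),ray(cd,255.2,172.5));print("ptr",p,e)
p,e=tri(ray(cs,207,258.8),ray(cd,333.5,231.6));print("ypeg",p,e)
hub=onz(cs,261.2,239.5,.167);print("hub",hub)
# crop top corners of the machine: left-front-right (228,268), back right (478,358), back-left (637,92), front-left (408,25)
for u,v in((228,268),(478,358),(637,92),(408,25)): print(onz(cs,185+u/4,195+v/4,.15))
E
```

```text
button [0.57081479 0.00308408 0.16107612] 0.0008039933103743558
blue [ 0.56380705 -0.09733801  0.16882832] 0.00017684157030160776
ptr [ 0.61828056 -0.11886322  0.15229031] 0.0005222957933013154
ypeg [ 0.38822082 -0.11000785  0.00661725] 0.0009155871133419939
hub [ 0.566  -0.1212  0.167 ]
[ 0.5554 -0.1864  0.15  ]
[ 0.7045 -0.1789  0.15  ]
[0.6927 0.0489 0.15  ]
[0.5433 0.0393 0.15  ]
```

```bash
python3 - <<'E'
from h import *
s=env.read_state();T=R.from_rotvec(s["tcp_rot"]);ci=env.camera_info("wrist")
print("tool axes (cols)",T.as_matrix().round(3))
print("cam in tool",T.inv().apply(ci["origin"]-s["tool_pos"]).round(4))
print("cam look in tool",T.inv().apply(R.from_rotvec(ci["attitude"]).apply([0,0,-1])).round(3))
y=np.radians(3.5)
for k in(0,np.pi/2,np.pi,-np.pi/2):
    # tool down, tool x at world angle y+k
    G=R.from_matrix(np.array([[np.cos(y+k),np.sin(y+k),0],[np.sin(y+k),-np.cos(y+k),0],[0,0,-1]]).T.T)
    print(k,(T.inv()*G).as_rotvec()/2/np.pi)
for tgt in([0.45,-0.10,0.30],[0.40,-0.08,0.32]): print(T.inv().apply(np.array(tgt)-s["tool_pos"])/.12)
E
```

```text
tool axes (cols) [[ 0.911  0.413 -0.001]
 [ 0.413 -0.911  0.002]
 [-0.    -0.002 -1.   ]]
cam in tool [ 0.0822  0.0002 -0.1426]
cam look in tool [-0.321 -0.001  0.947]
0 [-2.75059340e-04  5.11103911e-05  5.80478626e-02]
1.5707963267948966 [-2.43875090e-04 -1.67445244e-04 -1.91952071e-01]
3.141592653589793 [-7.17606394e-05 -3.86192195e-04 -4.41951970e-01]
-1.5707963267948966 [-1.85040370e-04  2.69501456e-04  3.08047788e-01]
[ 3.07091962 -2.06309052 -0.57523355]
[ 2.76030281 -2.38727384 -0.74133303]
```

```bash
python3 -m jog '0 0.1 -0.07 -0.15 0 0 0.01;0 0.3 -0.2 -0.3 0 0 0.02;0 0.5 -0.35 -0.45 0 0 0.03;0 0.7 -0.5 -0.6 0 0 0.04;0 0.9 -0.63 -0.6 0 0 0.05;0 1 -0.7 -0.6 0 0 0.058;0 1 -0.7 -0.6 0 0 0.058;0 1 -0.7 -0.6 0 0 0.058;0 1 -0.7 -0.6 0 0 0.058;0 1 -0.7 -0.6 0 0 0.058'
python3 - <<'E'
from h import *
s=env.read_state();T=R.from_rotvec(s["tcp_rot"]);print(s["qpos"].round(3),T.as_matrix().round(3))
print(T.inv().apply(np.array([0.45,-0.10,0.30])-s["tool_pos"])/.12)
E
```

```text
clock: 0.93
tool_pos: [0.2909, -0.3527, 0.3029]
tcp_rot: [-3.14, -0.095, 0.001]
force: [-1.0, -0.6, 0.0]
finger_gap: 0.0855
finger_force: 0.0
[-0.881  0.121 -0.129  1.321 -0.     2.2  ] [[ 0.998  0.061 -0.001]
 [ 0.061 -0.998  0.   ]
 [-0.001 -0.    -1.   ]]
[ 1.45104583 -2.02154263  0.0236826 ]
```

```bash
python3 -m jog '0 0.15 -0.15 0 0 0 0;0 0.35 -0.35 0 0 0 0;0 0.55 -0.55 0 0 0 0;0 0.75 -0.75 0 0 0 0;0 0.9 -0.9 0 0 0 0;0 1 -1 0 0 0 0;0 1 -1 0 0 0 0;0 1 -1 0 0 0 0;0 1 -1 0 0 0 0;0 1 -1 0 0 0 0'
python3 -m jog '0 0.1 -0.15 0 0 0 0;0 0.2 -0.35 0 0 0 0;0 0.3 -0.55 0 0 0 0;0 0.4 -0.75 0 0 0 0;0 0.45 -0.9 0 0 0 0;0 0.45 -1 0 0 0 0;0 0.45 -1 0 0 0 0;0 0.45 -1 0 0 0 0;0 0.45 -1 0 0 0 0;0 0.45 -1 0 0 0 0'
python3 - <<'E'
from h import *
s=env.read_state();print(s["qpos"].round(3),s["dq"].round(3))
ci=env.camera_info("wrist");im=env.grab_frame("wrist");cv2.imwrite("pics/w1.png",im[:,:,::-1]);print(ci,s["tool_pos"],s["tcp_rot"])
np.savez("w1.npz",**{k:ci[k] for k in ci})
for c in RNG:
    for b in blobs(im,c,None,20): print(c,b,onz(ci,*b[1],.164))
E
```

```text
clock: 1.77
tool_pos: [0.4032, -0.2259, 0.3032]
tcp_rot: [3.14, 0.094, -0.001]
force: [-0.3, -0.6, -0.3]
finger_gap: 0.0854
finger_force: 0.0
clock: 2.6
tool_pos: [0.45, -0.1029, 0.3034]
tcp_rot: [3.14, 0.094, 0.0]
force: [-0.7, -0.7, -0.5]
finger_gap: 0.0855
finger_force: 0.0
[-0.225  0.128 -0.12   1.322 -0.     2.857] [ 0.002  0.002 -0.001 -0.001  0.002  0.002]
{'vertical_fov': 60.05027809828121, 'cx': 276.8698726154237, 'cy': 211.42714887888872, 'origin': array([ 0.53220011, -0.09825065,  0.44598429]), 'attitude': array([-0.26183581,  0.24657242, -1.4959406 ])} [ 0.45004148 -0.10292651  0.30337922] [3.13974159e+00 9.36459923e-02 4.22078419e-05]
green (423, [428.6, 7.4], [405, 0, 53, 19]) [ 0.5912 -0.1993  0.164 ]
green (1064, [136.0, 22.1], [119, 3, 35, 39]) [0.5699 0.0023 0.164 ]
green (35, [207.6, 25.8], [205, 23, 6, 7]) [ 0.5706 -0.0475  0.164 ]
blue (421, [279.6, 42.6], [269, 31, 22, 24]) [ 0.5629 -0.0983  0.164 ]
orange (83, [557.1, 56.3], [553, 44, 7, 21]) [ 0.566  -0.2972  0.164 ]
yellow (4117, [56.7, 48.6], [28, 0, 55, 102]) [0.5495 0.0597 0.164 ]
yellow (507, [280.4, 210.5], [260, 184, 39, 53]) [ 0.4378 -0.1068  0.164 ]
```

View pics/w1.png

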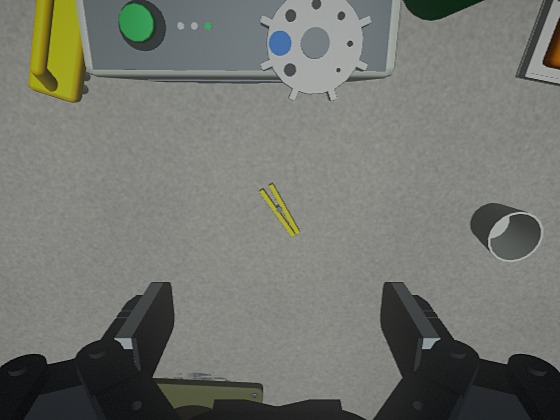

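Wrist view: blue dot is left of the hub at (280,43) and the hub cap is at (315,43). That makes blue 90° from the pointer, so setting 3, and two clockwise clicks are needed. The front ribs are near (293,97) and (333,97). Next I'll measure hub and yaw.

```bash
python3 - <<'E'
from h import *
d=np.load("w1.npz");ci={k:d[k] for k in d}
im=cv2.imread("pics/w1.png");hsv=cv2.cvtColor(im,cv2.COLOR_BGR2HSV)
m=((hsv[:,:,2]>165)&(hsv[:,:,1]<40)).astype(np.uint8)
cs,h=cv2.findContours(m[0:110,230:385],cv2.RETR_CCOMP,cv2.CHAIN_APPROX_NONE)
hub=None
for c,hh in zip(cs,h[0]):
    if len(c)<15: continue
    e=cv2.fitEllipse(c);ctr=np.array(e[0])+[230,0]
    print(len(c),hh[3],ctr.round(1),np.round(e[1],1),onz(ci,*ctr,.167))
b=onz(ci,136.,22.1,.164)
# machine front top edge: last bright row before the shelf
print("front edge",onz(ci,92,73,.15),onz(ci,388,73,.15))
# disc outline, ribs removed by opening
w=np.zeros((130,560),np.uint8);w[:110,230:385]=m[:110,230:385]
w=cv2.morphologyEx(w,cv2.MORPH_CLOSE,np.ones((3,3)))
for c in cv2.findContours(w,cv2.RETR_EXTERNAL,cv2.CHAIN_APPROX_NONE)[0]:
    if len(c)>100: print("outline bbox",cv2.boundingRect(c))
E
```

```text
537 -1 [314.9  56.6] [ 74.  102.7] [ 0.5551 -0.1239  0.167 ]
18 38 [338.2  69.8] [6.2 7.1] [ 0.5474 -0.1413  0.167 ]
41 38 [289.6  69.4] [14.7 15.2] [ 0.5455 -0.1065  0.167 ]
23 38 [349.7  43.1] [8.  8.9] [ 0.5652 -0.1474  0.167 ]
92 38 [314.9  42.5] [31.3 33.9] [ 0.5641 -0.123   0.167 ]
15 38 [294.4  28.9] [3.3 6.9] [ 0.5718 -0.108   0.167 ]
19 -1 [265.9  18.3] [2.4 9.3] [ 0.5772 -0.088   0.167 ]
36 -1 [340.8  15.7] [11.2 12.4] [ 0.5819 -0.1392  0.167 ]
29 121 [341.   15.4] [10.  11.1] [ 0.5821 -0.1392  0.167 ]
84 -1 [290.3  15.3] [13.9 15.6] [ 0.5801 -0.1046  0.167 ]
88 -1 [342.2 -38.4] [ 26.7 130.3] [ 0.6136 -0.1364  0.167 ]
37 -1 [316.1   3.5] [12. 14.] [ 0.5883 -0.1216  0.167 ]
front edge [0.5347 0.043  0.15  ] [ 0.5483 -0.1821  0.15  ]
outline bbox (261, 0, 110, 100)
```

```bash
python3 -m jog '0 0 0.02 0.1 0 0 0;0 0.05 0.04 0.25 0 0 0;0 0.1 0.08 0.4 0 0 0;0 0.15 0.08 0.55 0 0 0;0 0.2 0.08 0.7 0 0 0;0 0.2 0.08 0.85 0 0 0;0 0.2 0.08 0.95 0 0 0;0 0.2 0.08 1 0 0 0;0 0.2 0.08 1 0 0 0;0 0.2 0.08 1 0 0 0'
python3 -m jog '0 0 0 0.1 0 0 0;0 0.05 0 0.2 0 0 0;0 0.1 0 0.3 0 0 0;0 0.145 0 0.387 0 0 0;0 0.145 0 0.387 0 0 0;0 0.145 0 0.387 0 0 0;0 0.145 0 0.387 0 0 0;0 0.145 0 0.387 0 0 0;0 0.145 0 0.387 0 0 0;0 0.145 0 0.387 0 0 0'
python3 - <<'E'
from h import *
s=env.read_state()
ci=env.camera_info("wrist");im=env.grab_frame("wrist");cv2.imwrite("pics/w2.png",im[:,:,::-1]);print(s["tool_pos"],s["tcp_rot"],s["force"],s["clock"])
np.savez("w2.npz",**{k:ci[k] for k in ci})
E
```

```text
clock: 3.48
tool_pos: [0.4749, -0.1104, 0.1836]
tcp_rot: [3.14, 0.095, -0.0]
force: [-0.5, 0.0, -0.1]
finger_gap: 0.0856
finger_force: 0.0
clock: 4.32
tool_pos: [0.4925, -0.1089, 0.1374]
tcp_rot: [3.14, 0.096, 0.001]
force: [0.0, 0.2, 0.4]
finger_gap: 0.0856
finger_force: 0.0
[ 0.49248408 -0.10894812  0.13743466] [3.13987001e+00 9.63214492e-02 1.42108117e-03] [0.04233556 0.16751585 0.38940135] 4.3167
```

View pics/w2.png

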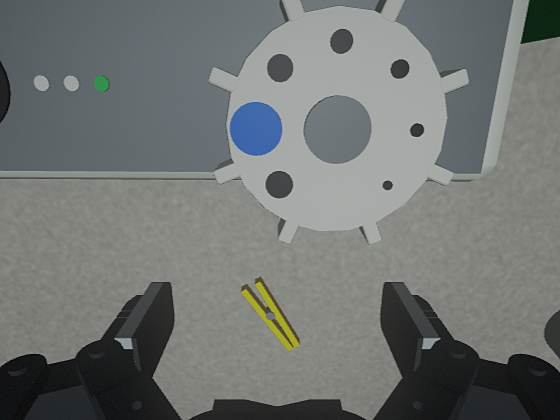

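Wrist view 2: hub cap (338,129), blue dot (256,128), right front rib tip about (372,241), right pad's inner front corner (383,283).

```bash
python3 - <<'E'
from h import *
d=np.load("w2.npz");ci={k:d[k] for k in d}
s=env.read_state();T=R.from_rotvec(s["tcp_rot"])
def tp(p): return (T.inv().apply(p-s["tool_pos"])*1000).round(1)
for u in(172,383):
    o,r=ray(ci,u,283);print("pad corner in tool",tp(o+r*.1473))
hub=onz(ci,337.7,129.3,.167)
print("hub",hub,tp(hub))
for a,b in(((400.2,68.8),(279,184.5)),((280,68),(387.7,185.3)),((256,128.5),(417,130.3))):
    print(tp((onz(ci,*a,.167)+onz(ci,*b,.167))/2))
for q in((365,243),(380,239),(280,240),(296,243)):print("rib tip",tp(onz(ci,*q,.167)))
print("front edge",tp(onz(ci,150,177,.15)),tp(onz(ci,470,180,.15)))
E
```

```text
pad corner in tool [  7.6 -42.2 -12.6]
pad corner in tool [  7.6  43.3 -12.5]
hub [ 0.5639 -0.1234  0.167 ] [ 70.5  18.8 -29.6]
[ 70.4  18.5 -29.6]
[ 70.4  18.5 -29.6]
[ 70.4  18.5 -29.6]
rib tip [ 32.7  30.1 -29.6]
rib tip [ 34.2  35.1 -29.6]
rib tip [ 33.9   1.4 -29.6]
rib tip [ 32.7   6.8 -29.6]
front edge [ 51.5 -46.1 -12.6] [ 50.5  71.2 -12.6]
```

```bash
python3 -m jog '0 0.03 0 0 0 0 0;0 0.07 0 0 0 0 0;0 0.11 0 0 0 0 0;0 0.15 0 0 0 0 0;0 0.19 0 0 0 0 0;0 0.22 0 0 0 0 0;0 0.232 0 0 0 0 0;0 0.232 0 0 0 0 0;0 0.232 0 0 0 0 0;0 0.232 0 0 0 0 0'
python3 -m jog '0 0 -0.015 0 0 0 0;0 0 -0.03 0 0 0 0;0 0 -0.045 0 0 0 0;0 -0.005 -0.06 0 0 0 0;0 -0.011 -0.08 0 0 0 0;0 -0.018 -0.099 0 0 0 0;0 -0.023 -0.115 0 0 0 0;0 -0.028 -0.135 0 0 0 0;0 -0.032 -0.152 0 0 0 0;0 -0.032 -0.152 0 0 0 0'
python3 - <<'E'
from h import *
s=env.read_state()
ci=env.camera_info("wrist");im=env.grab_frame("wrist");cv2.imwrite("pics/w3.png",im[:,:,::-1]);print(s["tool_pos"],s["force"],s["clock"])
np.savez("w3.npz",**{k:ci[k] for k in ci})
E
```

```text
clock: 5.2
tool_pos: [0.5198, -0.1071, 0.1368]
tcp_rot: [-3.14, -0.096, 0.001]
force: [-0.4, 1.3, 0.2]
finger_gap: 0.0853
finger_force: 0.0
clock: 6.03
tool_pos: [0.515, -0.0885, 0.1369]
tcp_rot: [-3.139, -0.097, 0.0]
force: [-0.4, 1.2, 0.4]
finger_gap: 0.0854
finger_force: 0.1
[ 0.51496094 -0.08852902  0.13689837] [-0.36392807  1.22075702  0.43590497] 6.0333
```

View pics/w3.png

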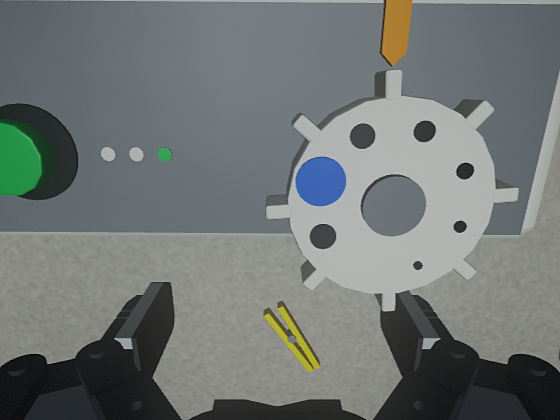

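The wheel is turning with the pad: the front rib is at (389,300), about half-way through the first click. Pushing on past centre, then backing straight out.

```bash
python3 -m jog '0 -0.001 -0.011 0 0 0 0;0 -0.002 -0.022 0 0 0 0;0 -0.003 -0.033 0 0 0 0;0 -0.004 -0.044 0 0 0 0;0 -0.005 -0.055 0 0 0 0;0 -0.005 -0.066 0 0 0 0;0 -0.004 -0.077 0 0 0 0;0 -0.003 -0.088 0 0 0 0;0 -0.003 -0.097 0 0 0 0;0 -0.003 -0.097 0 0 0 0'
python3 -m jog '0 -0.03 0 0 0 0 0;0 -0.07 0 0 0 0 0;0 -0.11 0 0 0 0 0;0 -0.15 0 0 0 0 0;0 -0.19 0 0 0 0 0;0 -0.195 0.05 0 0 0 0;0 -0.195 0.11 0 0 0 0;0 -0.195 0.18 0 0 0 0;0 -0.195 0.249 0 0 0 0;0 -0.195 0.249 0 0 0 0'
python3 - <<'E'
from h import *
s=env.read_state();T=R.from_rotvec(s["tcp_rot"])
ci=env.camera_info("wrist");im=env.grab_frame("wrist");cv2.imwrite("pics/w4.png",im[:,:,::-1]);print(s["tool_pos"],s["force"],s["clock"])
np.savez("w4.npz",**{k:ci[k] for k in ci})
def tp(p): return (T.inv().apply(p-s["tool_pos"])*1000).round(1)
for b in blobs(im,"blue",None,200): print(b,tp(onz(ci,*b[1],.167)))
E
```

```text
clock: 6.92
tool_pos: [0.514, -0.0773, 0.1368]
tcp_rot: [-3.14, -0.097, 0.0]
force: [0.3, 0.3, 0.8]
finger_gap: 0.0854
finger_force: 0.0
clock: 7.75
tool_pos: [0.4932, -0.1108, 0.1369]
tcp_rot: [3.139, 0.093, 0.001]
force: [-0.1, -0.4, 0.3]
finger_gap: 0.0856
finger_force: 0.0
[ 0.49322626 -0.11077902  0.13694629] [-0.13640231 -0.43116779  0.30338197] 7.75
(2539, [272.7, 69.1], [246, 40, 55, 59]) [ 87.5  -1.  -30. ]
```

View pics/w4.png

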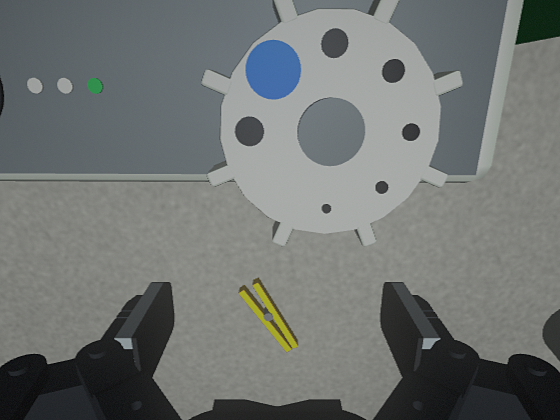

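One click done: blue is now at (273,69), 45° from the pointer, and the ribs are back at ±22.5°. Repeating for the second click.

```bash
python3 -m jog '0 0.03 0 0 0 0 0;0 0.07 0 0 0 0 0;0 0.11 0 0 0 0 0;0 0.15 0 0 0 0 0;0 0.19 0 0 0 0 0;0 0.22 0 0 0 0 0;0 0.228 -0.01 0 0 0 0;0 0.228 -0.015 0 0 0 0;0 0.228 -0.015 0 0 0 0;0 0.228 -0.015 0 0 0 0'
python3 -m jog '0 0 -0.015 0 0 0 0;0 0 -0.03 0 0 0 0;0 0 -0.045 0 0 0 0;0 -0.005 -0.06 0 0 0 0;0 -0.011 -0.08 0 0 0 0;0 -0.018 -0.099 0 0 0 0;0 -0.023 -0.115 0 0 0 0;0 -0.028 -0.135 0 0 0 0;0 -0.032 -0.152 0 0 0 0;0 -0.032 -0.152 0 0 0 0'
python3 -m jog '0 -0.001 -0.011 0 0 0 0;0 -0.002 -0.022 0 0 0 0;0 -0.003 -0.033 0 0 0 0;0 -0.004 -0.044 0 0 0 0;0 -0.005 -0.055 0 0 0 0;0 -0.005 -0.066 0 0 0 0;0 -0.004 -0.077 0 0 0 0;0 -0.003 -0.088 0 0 0 0;0 -0.003 -0.097 0 0 0 0;0 -0.003 -0.097 0 0 0 0'
python3 -m jog '0 -0.03 0 0 0 0 0;0 -0.07 0 0 0 0 0;0 -0.11 0 0 0 0 0;0 -0.15 0 0 0 0 0;0 -0.19 0 0 0 0 0;0 -0.25 0 -0.05 0 0 0;0 -0.3 0 -0.1 0 0 0;0 -0.3 0 -0.15 0 0 0;0 -0.3 0 -0.15 0 0 0;0 -0.3 0 -0.15 0 0 0'
python3 - <<'E'
from h import *
s=env.read_state();T=R.from_rotvec(s["tcp_rot"])
ci=env.camera_info("wrist");im=env.grab_frame("wrist");cv2.imwrite("pics/w5.png",im[:,:,::-1]);print(s["tool_pos"],s["force"],s["clock"],s["qpos"])
np.savez("w5.npz",**{k:ci[k] for k in ci})
for c,z in(("blue",.167),("green",.164),("orange",.155)):
  for b in blobs(im,c,None,200): print(c,b,onz(ci,*b[1],z))
E
```

```text
clock: 8.63
tool_pos: [0.5194, -0.1053, 0.1368]
tcp_rot: [-3.14, -0.097, 0.001]
force: [0.6, -0.7, -0.1]
finger_gap: 0.0851
finger_force: 0.0
clock: 9.47
tool_pos: [0.5148, -0.0866, 0.1369]
tcp_rot: [-3.139, -0.098, -0.001]
force: [0.1, -0.6, -0.4]
finger_gap: 0.0853
finger_force: 0.0
clock: 10.3
tool_pos: [0.5137, -0.0756, 0.1368]
tcp_rot: [-3.14, -0.097, 0.0]
force: [0.4, -0.5, -0.2]
finger_gap: 0.0851
finger_force: 0.0
clock: 11.13
tool_pos: [0.4787, -0.0782, 0.1558]
tcp_rot: [3.14, 0.096, 0.004]
force: [-0.3, -0.5, -0.5]
finger_gap: 0.0855
finger_force: 0.0
[ 0.4787007  -0.07820515  0.15581681] [-0.2862436  -0.4739249  -0.49948234] 11.1333 [-1.61979242e-01  2.37557443e-01 -3.75220409e-01  9.55559738e-01
  6.08591127e-05  2.91835839e+00]
blue (1450, [431.4, 14.8], [408, 0, 50, 35]) [ 0.5864 -0.1219  0.167 ]
green (4778, [58.9, 44.4], [19, 5, 81, 79]) [0.5703 0.0012 0.164 ]
```

View pics/w5.png

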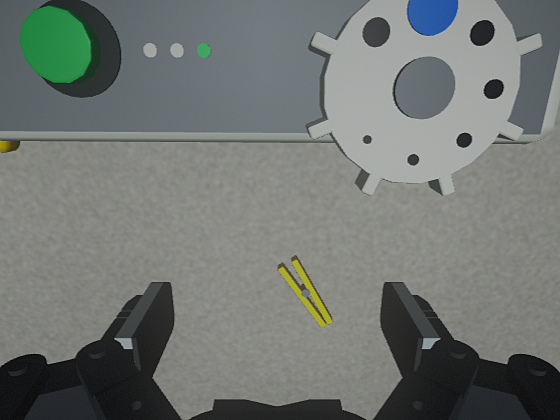

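Blue dot is now straight behind the hub at (432,12), at the pointer, with ribs at ±22.5°. The wheel is set. Next: rise, shut the fingers, and hover over the button.

```bash
python3 -m jog '60 0 0 -0.15 0 0 0;120 0 0 -0.35 0 0 0;180 0 -0.05 -0.55 0 0 -0.01;255 0.1 -0.15 -0.62 0 0 -0.02;255 0.25 -0.3 -0.62 0 0 -0.03;255 0.45 -0.45 -0.62 0 0 -0.03;255 0.65 -0.6 -0.62 0 0 -0.03;255 0.8 -0.62 -0.62 0 0 -0.03;255 0.8 -0.62 -0.62 0 0 -0.03;255 0.8 -0.62 -0.62 0 0 -0.03' 20
python3 -m jog '255 0 0 0.05 0 0 0;255 0 0 0.1 0 0 0;255 0 0 0.14 0 0 0;255 0 0 0.17 0 0 0;255 0 0 0.2 0 0 0;255 0 0 0.2 0 0 0;255 0 0 0.2 0 0 0;255 0 0 0.2 0 0 0;255 0 0 0.2 0 0 0;255 0 0 0.2 0 0 0'
python3 - <<'E'
from h import *
s=env.read_state();T=R.from_rotvec(s["tcp_rot"]);print(s["tool_pos"],s["qpos"].round(3),s["force"],s["clock"])
print("to go",T.inv().apply(np.array([.5702,.0018,.164])-s["tool_pos"])/.12)
ci=env.camera_info("wrist");im=env.grab_frame("wrist");cv2.imwrite("pics/w6.png",im[:,:,::-1])
E
```

```text
clock: 12.02
tool_pos: [0.5694, 0.0025, 0.2284]
tcp_rot: [3.117, 0.393, -0.002]
force: [-0.9, -0.6, -0.1]
finger_gap: 0.0001
finger_force: 0.0
clock: 12.85
tool_pos: [0.5693, 0.0021, 0.2056]
tcp_rot: [3.117, 0.391, 0.001]
force: [0.2, 0.1, 0.4]
finger_gap: 0.0
finger_force: 0.0
[0.56929087 0.00212461 0.20559697] [ 0.004  0.347 -0.081  1.143  0.     2.895] [0.16110849 0.12163639 0.40957403] 12.85
to go [0.0064337  0.00444253 0.34664657]
```

View pics/w6.png

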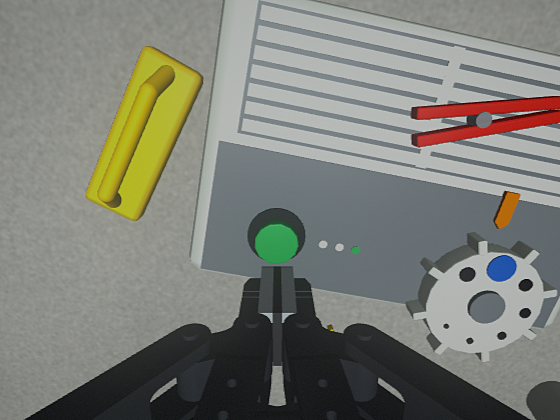

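Fingers are shut just above the green button at (276,243), and the blue mark is still at the orange pointer. Next I'll press in measured steps.

```bash
python3 -m jog '255 0.006 0.004 0.06 0 0 0;255 0.006 0.004 0.12 0 0 0;255 0.006 0.004 0.18 0 0 0;255 0.006 0.004 0.23 0 0 0;255 0.006 0.004 0.27 0 0 0;255 0.006 0.004 0.3 0 0 0;255 0.006 0.004 0.32 0 0 0;255 0.006 0.004 0.34 0 0 0;255 0.006 0.004 0.355 0 0 0;255 0.006 0.004 0.355 0 0 0'
python3 -m jog '255 0 0 0.004 0 0 0;255 0 0 0.008 0 0 0;255 0 0 0.012 0 0 0;255 0 0 0.016 0 0 0;255 0 0 0.02 0 0 0;255 0 0 0.024 0 0 0;255 0 0 0.028 0 0 0;255 0 0 0.03 0 0 0;255 0 0 0.03 0 0 0;255 0 0 0.03 0 0 0'
```

```text
clock: 13.73
tool_pos: [0.5699, 0.0018, 0.1628]
tcp_rot: [-3.117, -0.391, -0.0]
force: [-1.2, 0.1, 2.5]
finger_gap: 0.0001
finger_force: 1.2
clock: 14.57
tool_pos: [0.5699, 0.0018, 0.1591]
tcp_rot: [-3.117, -0.391, -0.0]
force: [-2.2, -0.5, 5.5]
finger_gap: 0.0
finger_force: 2.3
```

```bash
python3 -m jog '255 0 0 0.002 0 0 0;255 0 0 0.004 0 0 0;255 0 0 0.006 0 0 0;255 0 0 0.008 0 0 0;255 0 0 0.01 0 0 0;255 0 0 0.01 0 0 0;255 0 0 0.01 0 0 0;255 0 0 0.01 0 0 0;255 0 0 0.01 0 0 0;255 0 0 0.01 0 0 0'
```

```text
clock: 15.4
tool_pos: [0.5699, 0.0018, 0.159]
tcp_rot: [3.117, 0.391, 0.001]
force: [-3.1, 0.7, 9.8]
finger_gap: -0.0
finger_force: 5.1
```

The force rises with no further travel, so the button is at its stop and fully down. Releasing straight up and backing away.

```bash
python3 -m jog '255 0 0 -0.01 0 0 0;255 0 0 -0.03 0 0 0;255 0 0 -0.05 0 0 0;255 0 0 -0.08 0 0 0;255 0 0 -0.15 0 0 0;255 0 0 -0.3 0 0 0;255 0 0 -0.5 0 0 0;255 0 0 -0.7 0 0 0;255 0 0 -0.7 0 0 0;255 0 0 -0.7 0 0 0'
python3 -m jog '255 -0.1 0 -0.1 0 0 0;255 -0.25 0 -0.2 0 0 0;255 -0.4 0 -0.3 0 0 0;255 -0.5 0 -0.4 0 0 0;255 -0.5 0 -0.4 0 0 0;255 -0.5 0 -0.4 0 0 0;255 -0.5 0 -0.4 0 0 0;255 -0.5 0 -0.4 0 0 0;255 -0.5 0 -0.4 0 0 0;255 -0.5 0 -0.4 0 0 0'
python3 - <<'E'
from h import *
s=env.read_state();print(s["force"],s["clock"])
ci=env.camera_info("wrist");im=env.grab_frame("wrist");cv2.imwrite("pics/w7.png",im[:,:,::-1])
for c,z in(("blue",.167),("green",.164),("orange",.155)):
  for b in blobs(im,c,None,150): print(c,b,onz(ci,*b[1],z))
E
```

```text
clock: 16.23
tool_pos: [0.5713, 0.0018, 0.2437]
tcp_rot: [3.117, 0.391, 0.006]
force: [-0.5, -0.0, -0.5]
finger_gap: 0.0002
finger_force: 0.0
clock: 17.07
tool_pos: [0.5119, -0.0129, 0.289]
tcp_rot: [-3.117, -0.392, 0.002]
force: [0.3, 0.4, 0.4]
finger_gap: 0.0002
finger_force: 0.0
[0.25515845 0.39013419 0.44456241] 17.0667
blue (381, [449.5, 139.5], [439, 129, 22, 22]) [ 0.5884 -0.1217  0.167 ]
green (1539, [547.6, 106.1], [525, 61, 35, 77]) [ 0.6274 -0.1811  0.164 ]
green (906, [275.8, 120.3], [260, 104, 33, 34]) [0.5702 0.0028 0.164 ]
orange (315, [454.4, 96.2], [446, 82, 19, 31]) [ 0.6181 -0.1187  0.155 ]
```

View pics/w7.png

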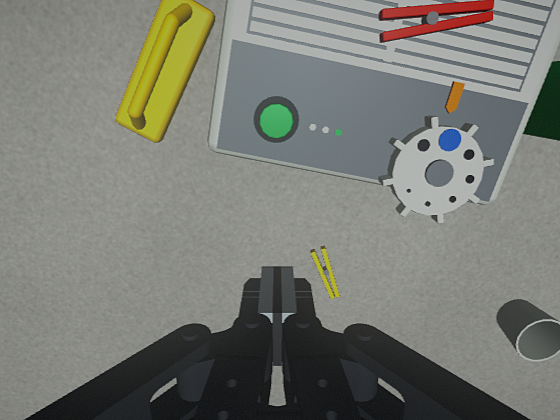

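The blue mark (450,140) is at the pointer (454,96), the button (276,120) is back up at its first-measured position, the machine hasn't shifted, and the arm is clear.

```bash
python3 -c "
from bench import env
print(env.finish_job())"
```

```text
the job is handed in; nothing more can be done
None
```

I flicked the wheel two clicks until the blue mark sat at the orange pointer, pressed the green button fully down and let it come back up, and handed the job in at about 17 s with the machine unshifted; the handover returned no verdict.

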